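# Refit the conveyor drive gear from the vise

## Robot

A 6-joint arm with a two-finger parallel gripper is mounted at the origin on the work surface. World frame = base frame: x ahead of the robot, y to its left, z up, the work surface at z = 0. Lengths are in m, angles in rad, forces in N, time in s.
With the tool pointing down it reaches from about 0.275 to 0.825 m from the base axis. Payload 5.2 kg.
Tool frame: the origin (TCP) lies between the finger pads; the fingertips stand 25 mm ahead of it and the grasp point (between the pads) lies 6 mm ahead of it; z points along the fingers, y is the line along which they close (so a half turn about z gives the same grasp; the last joint's range is limited). The gripper opens to 93 mm and grips with 3 to 60 N. Pads are 15 mm wide; open, the fingers measure 128 mm over their backs; the gripper's body (75 mm by 188 mm) begins 65 mm behind the grasp point.
Start: joints at [-1.482, 0.259, 1.535, -0, 1.348, -0.203], TCP at [0.158, -0.527, 0.244] pointing down, gripper open.
Joint ranges: [-3.14, 3.14], [-0.91, 2.08], [0.19, 2.58], [-1.22, 4.36], [0.22, 2.71], [-3.12, 3.12]. Speed limits (rad/s): [2.57, 2.57, 3.14, 3.14, 3.14, 3.14].

## Interface

Orientations are given as a rotation vector (axis times angle).
In Python, from bench import bot gives the robot as it stands. Calls block until the motion is done:
- bot.move_pose(position, orientation): joint-space move of the TCP to a pose.
- bot.servo_line(position, attitude=None, feed=0.15, stop_force=None): straight line of the TCP; attitude=None keeps the orientation; feed is the mean speed in m/s. With stop_force (N) it stops when the force on the tool has changed by that much, and returns True; else False.
- bot.set_joints(angles): joint-space move.
- bot.grip(opening): finger opening in m; the grip force is fixed at half the most; returns when the fingers have stopped.
- bot.dwell(seconds).
- bot.ik(position, orientation): joint angles nearest the present ones, or None.
- bot.get_state(): the state.
- bot.capture(name): name is "side" or "top"; returns a dict with "img" (384x512x3 uint8, blue, green, red), "camera_matrix" (3x3 intrinsics, pixels), "dist" ([k1, k2, p1, p2, k3] as OpenCV has them; the pictures are not rectified), "R" (3x3) and "t" (3): a world point X has camera coordinates R X + t. Camera axes: x right, y down, z forward; pixel columns grow to the right and rows downward; lengths in m; the calibration is good to about 2 mm. A picture is of the moment at which its call begins. There is no depth.
A pose or a line that the arm cannot do raises bot.MotionError and nothing moves.
- bot.sign_off(): hands the job in; it is judged then, once.
Trained networks look in a picture, given as the dict that the camera call returned (one of the last four; its "shot" number tells which), for a name from the list of things; names that differ only in an ending like _2 or _b are one class to them, and where a whole thing is asked for, a point or a joint stands for the part that bears it (a point fixed in the world has none). Each returns a list of dicts, best first, with "conf" (0 to 1); they miss things now and then, are a little off and sometimes report something else, mostly with a low value. They report only what shows in the picture. A call takes as long as a camera call. They do not tell look-alikes from the thing itself.
- bot.spot_in(name, picture): "rect" ([left, top, right, bottom] in pixels, round what is visible of it).
- bot.pinpoint(name, picture): "uv" ([column, row] in pixels: a listed point, or the origin of a listed thing).
The state is a dict: "clock": time; "joint_pos": joint angles; "dq": joint speeds; "joint_torque": joint torques, N m; "eef_pos": TCP position; "eef_rot": TCP orientation; "ft_force": force on the tool from outside, world axes, zero at the start; "torque": the same for the moment, N m; "finger_gap": finger opening in m; "grip_force": force on a finger pad.
Only numpy, scipy, OpenCV 4.12 (cv2) and the standard library are available. Lean on these libraries where they do the work, as an engineer would, in place of code of your own. Each camera call takes 0.05 s, during which the arm holds its last target. There are 200 camera calls.

## Task

Slide the vise's red jaw open, lift the blue gear out, and fit it hub up on the splined shaft of the green conveyor drive: turn it until the splines mesh, slide it fully home against the orange spring collar, and keep pressing it home. Finish while still holding and pressing the gear, with the vise left open and the other loose things on the table left where they are.

Things in the scene. Friction and masses are not known exactly. Their poses are not given: they have to be found in the camera images.
- vise: Low grey bench vise, fixed to the table; its place and yaw vary. Origin on the table top below the middle of the clamped gear's space. The gear lies on its bed, 30 mm above the table. Its +y axis is the direction in which the moving jaw opens; the fixed steel jaw (44 mm high over the table) is on its -y side; bed 100 mm along x, from y = -85 to y = +165 mm.
- jaw (a joint): Sliding jaw of the vise: 0 = closed on the gear, 0.045 m = fully open (vise +y). Sliding friction about 4 N; it stays where it is left. A lip on the jaw reaches 9 mm over the gear's teeth, so the gear cannot be lifted before the jaw has been opened some 10 mm; open it at least 25 mm. Lip top 52.5 mm above the table.
- jaw_post (a point): Top centre of the upright black round post on the moving jaw, by which it is slid: 18 mm diameter, 55 mm tall, top 107 mm above the table; when closed it stands 92 mm from the vise's origin along vise +y.
- gear: Blue plastic gear, about 0.2 to 0.4 kg, lying hub up in the vise. Toothed disc 96 mm across and 16 mm thick; on it a square hub, 44 mm wide, whose top is 58 mm above the underside. Origin at the centre of the underside, z up through the hub. A cross-shaped bore goes right through: two slots 12 mm wide and 30 mm long, along the gear's x and y axes; the hub's flat sides are square to these axes. It fits the shaft in any of four quarter turns.
- shaft: Upright splined steel shaft on the green drive, locked against turning. Cross-shaped: two bars 8 mm thick and 26 mm long along its x and y axes, 40 mm tall, with a tapered brass pilot pin (8 mm diameter) 14 mm taller. Origin on the axis at the top of the dark round shoulder (72 mm diameter) on which the gear's underside rests when home, 70 mm above the table; z up.
- collar (a joint): Orange sprung collar, 40 mm diameter, round the foot of the shaft: 0 = up, its top 8 mm above the shoulder; grows (m) as the gear presses it down; 0.008 when the gear is home on the shoulder. Spring: 5 N to start moving, 13 N when home; it lifts the gear again if the push stops.
- collar_top (a point): Centre of the collar's top face.
- drive: Green conveyor drive unit fixed to the table, place and yaw vary: box 135 x 120 mm, 55 mm high, origin on the table below the shaft; dark motor 68 mm across (with a black box on top to 82 mm) reaching to 160 mm from the shaft along the drive's +x.
- worn_gear: Bystander: grey worn gear of the same shape as the blue one, lying on the table; origin at the centre of its underside. Leave it alone.
- grease_can: Bystander: yellow can, 60 mm diameter, 90 mm high; origin at the centre of its underside.
- wrench: Bystander: steel wrench lying on the table.
- screwdriver: Bystander: screwdriver lying on the table.
- tape_roll: Bystander: roll of orange tape, 90 mm diameter, 45 mm high; origin at the centre of its underside.
Things that resemble listed ones, but are neither listed nor needed, are in the scene too. Several things have the shape of the gear; the one meant has the colours described above.

How it is judged:
By the outcome, as a careful person would: the job done as asked, in the order asked, and still so for the second after the job is handed in, while the arm keeps its last pose, push and grip.
It also fails if it takes over 51 s, if anything falls off the work surface, if the arm or the gripper's body presses on something with over 40 N, if the wrist force passes 120 N, or if a joint passes its speed limit or range.

## Working session

There is one attempt and no reset: what is moved stays moved. The work goes in short steps, each a Python script; the robot and the scene stay as the last script left them, time stands still between calls to the robot, and variables do not carry over. Pictures are saved under pics/ and viewed, at most 10 in all, crops included, and the job is handed in when it is done.

```bash
ls; mkdir -p pics
python3 - <<'E'
from bench import bot
import cv2
for n in ["side","top"]:
    p=bot.capture(n); cv2.imwrite(f"pics/{n}0.png",p["img"])
    print(n,p["R"],p["t"],p["camera_matrix"],p["dist"])
    for k in ["vise","jaw_post","gear","shaft","collar_top","drive","worn_gear","grease_can","tape_roll","wrench","screwdriver"]:
        print(k,[(([round(float(x)) for x in d["uv"]]),round(d["conf"],2)) for d in bot.pinpoint(k,p)][:4])
print(bot.get_state())
E
```

```text
pics
side [[-0.99975997 -0.00789821 -0.02043579]
 [ 0.01251403  0.55976731 -0.82855534]
 [ 0.01798339 -0.8286122  -0.55953411]] [0.54942175 0.05973046 1.41719476] [[371.51572361   0.         255.12501881]
 [  0.         371.51572361 189.79378059]
 [  0.           0.           1.        ]] [-0.00577958  0.          0.          0.          0.        ]
vise [([256, 175], 0.69)]
jaw_post [([258, 166], 0.83)]
gear [([246, 211], 0.83), ([293, 173], 0.6), ([223, 181], 0.6), ([254, 170], 0.5)]
shaft [([269, 228], 0.8), ([303, 151], 0.72)]
collar_top [([273, 228], 0.63)]
drive [([272, 246], 0.98)]
worn_gear [([331, 301], 0.73), ([301, 148], 0.53)]
grease_can [([201, 207], 0.6)]
tape_roll [([301, 153], 0.55)]
wrench []
screwdriver [([249, 148], 0.52), ([329, 306], 0.21)]
top [[ 0.01177668 -0.99984547  0.01305168]
 [-0.99925324 -0.01224807 -0.03664616]
 [ 0.03680036 -0.01261036 -0.99924307]] [-0.03338013  0.5418795   1.27049964] [[358.74282021   0.         253.93296775]
 [  0.         358.74282021 193.15399564]
 [  0.           0.           1.        ]] [0.01778309 0.         0.         0.     
[... 405 characters left out ...]
ck': 1.2, 'joint_pos': array([-1.48177749e+00,  2.58590272e-01,  1.53499178e+00, -9.84319010e-06,
        1.34800106e+00, -2.02794178e-01]), 'dq': array([-3.38976578e-04,  7.46993418e-04,  5.42832458e-04,  2.18396950e-04,
        1.04557162e-03, -5.54081853e-05]), 'joint_torque': array([-2.03843454e-03, -4.37211084e+01, -2.84302855e+01,  7.18301861e-02,
        3.14411579e-02, -5.89610067e-06]), 'eef_pos': array([ 0.158252  , -0.52674898,  0.24366129]), 'eef_rot': array([ 3.10820233e+00,  4.56756233e-01, -1.59069462e-05]), 'ft_force': array([-0.34841096, -0.12126711,  0.596833  ]), 'torque': array([-0.00543454,  0.03071186,  0.06292572]), 'grip_force': 0.0, 'finger_gap': 0.09293867320960325}
```

Run:
```python
import cv2
a=cv2.imread("pics/side0.png");b=cv2.imread("pics/top0.png")
cv2.imwrite("pics/s1.png",cv2.resize(a[110:330,160:400],(800,733))[:600])
cv2.imwrite("pics/t1.png",cv2.resize(b[100:310,100:380],(800,600),interpolation=cv2.INTER_CUBIC))
cv2.imwrite("pics/s1.png",cv2.resize(a[115:325,150:430],(800,600),interpolation=cv2.INTER_CUBIC))
```

```text
(no output)
```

View pics/t1.png

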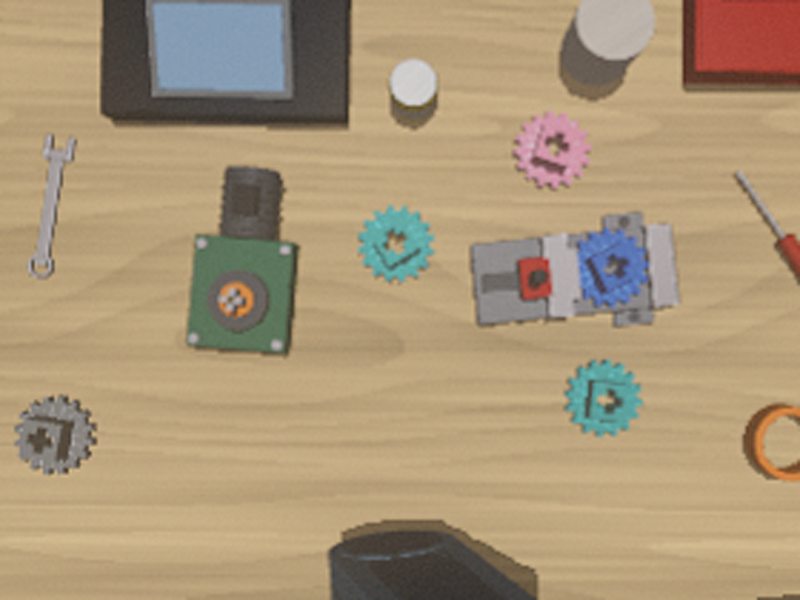

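View pics/s1.png

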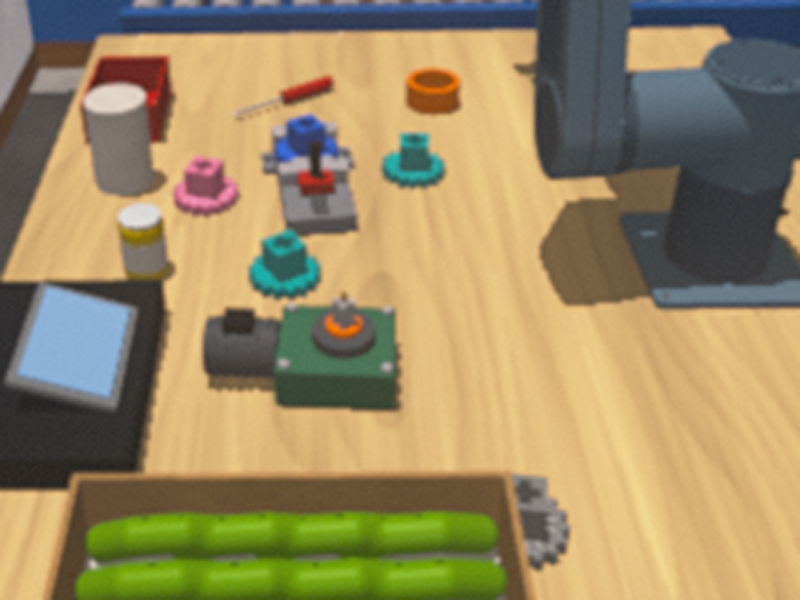

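Run:
```python
from bench import bot
import cv2,numpy as np,pickle
D={}
for n in ["side","top"]:
    ps=[bot.capture(n) for _ in range(8)]
    p=ps[-1]; p["img"]=np.mean([q["img"] for q in ps],0).round().astype(np.uint8); D[n]=p
pickle.dump(D,open("d0.pkl","wb"))
def c(n,x,y,w=24):
    return cv2.resize(D[n]["img"][y-w:y+w,x-w:x+w],(400,300*4//3),interpolation=cv2.INTER_CUBIC)[50:350]
z=lambda n,x,y:cv2.resize(D[n]["img"][y-21:y+21,x-28:x+28],(400,300),interpolation=cv2.INTER_CUBIC)
cv2.imwrite("pics/z.png",np.vstack([np.hstack([z("top",308,194),z("top",182,204)]),np.hstack([z("side",258,168),z("side",270,232)])]))
```

```text
(no output)
```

View pics/z.png

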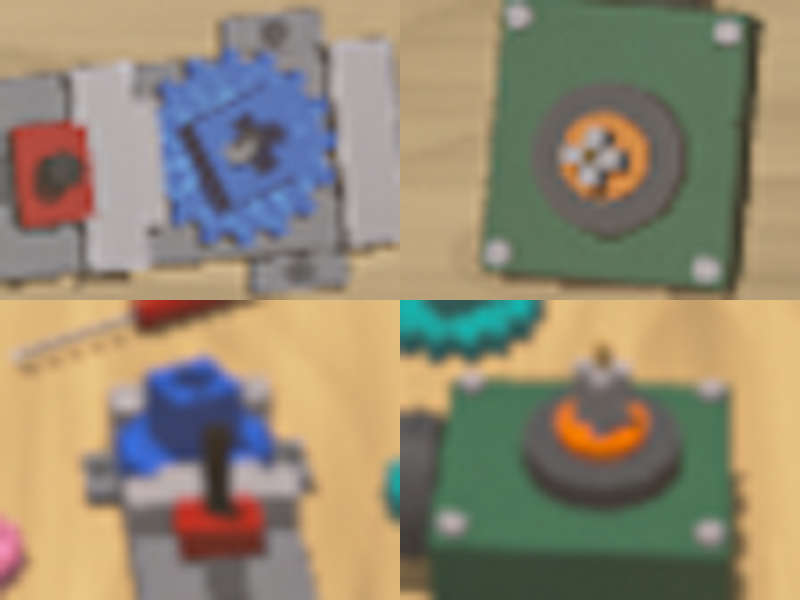

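```bash
cat > h.py <<'E'
import cv2,numpy as np,pickle
from scipy.optimize import minimize
from scipy.ndimage import map_coordinates,gaussian_filter
def proj(p,X):
    X=np.atleast_2d(np.asarray(X,float))
    r,_=cv2.Rodrigues(p["R"]); return cv2.projectPoints(X,r,p["t"],p["camera_matrix"],np.array(p["dist"]))[0][:,0]
def ray(p,uv):
    n=cv2.undistortPoints(np.array([[uv]],float),p["camera_matrix"],np.array(p["dist"]))[0,0]
    R=np.array(p["R"]);return -R.T@p["t"],R.T@np.array([n[0],n[1],1])
def atz(p,uv,z):
    o,d=ray(p,uv);return o+d*(z-o[2])/d[2]
def tri(pa,ua,pb,ub):
    o1,d1=ray(pa,ua);o2,d2=ray(pb,ub);s=np.linalg.lstsq(np.stack([d1,-d2],1),o2-o1,rcond=None)[0]
    a,b=o1+s[0]*d1,o2+s[1]*d2;return (a+b)/2,np.linalg.norm(a-b)
def samp(p,X,ch=None):
    uv=proj(p,X);g=p["img"].astype(float)
    return np.stack([map_coordinates(g[:,:,c],[uv[:,1],uv[:,0]],order=1,mode="nearest") for c in range(3)],1)
E
python3 - <<'E'
from h import *
D=pickle.load(open("d0.pkl","rb")); T,S=D["top"],D["side"]
def rot(y): c,s=np.cos(y),np.sin(y);return np.array([[c,-s],[s,c]])
def pts(P,x,y,yaw,z): 
    Q=P@rot(yaw).T+[x,y];return np.c_[Q,np.full(len(Q),z)]
# networks, triangulated
for n,a,b in [("post",(258,166),(291,196)),("gear",(254,170),(313,194)),("shaft",(269,228),(182,204)),("collar",(273,228),(185,201))]:
    print(n,tri(S,a,T,b))
# colour segmentation
def cen(p,m): 
    n,l,s,c=cv2.connectedComponentsWithStats(m.astype(np.uint8));return [(s[i].tolist(),c[i].round(2).tolist()) for i in np.argsort(-s[1:,4])[:3]+1]
for nm,p,box in [("top",T,(280,170,340,220)),("side",S,(235,145,275,185))]:
    hsv=cv2.cvtColor(p["img"],cv2.COLOR_BGR2HSV).astype(int);w=np.zeros(hsv.shape[:2],bool);w[box[1]:box[3],box[0]:box[2]]=1
    print(nm,"blue",cen(p,w&(abs(hsv[...,0]-111)<9)&(hsv[...,1]>110)))
    print(nm,"orange",cen(p,(abs(hsv[...,0]-12)<5)&(hsv[...,1]>150)&(hsv[...,2]>150)))
# hub edge fit
t=np.linspace(-.02,.02,21);h=.022
E=np.vstack([np.c_[t,t*0+h],np.c_[t,t*0-h],np.c_[t*0+h,t],np.c_[t*0-h,t]])
Nn=np.vstack([np.tile(v,(21,1)) for v in ([0,1],[0,-1],[1,0],[-1,0])])
def hub(v,views,z=.088,full=False):
    s=0
    for p in views:
        a=samp(p,pts(E+Nn*.002,*v,z));b=samp(p,pts(E-Nn*.002,*v,z));
        s+=np.sum(np.abs((a-b).reshape(4,21,3).mean(1)))
    return -s
from itertools import product
def grid(f,x0,y0,yaws,r=.01,st=.002):
    best=min((f(np.array([x0+dx,y0+dy,yw])),x0+dx,y0+dy,yw) for dx in np.arange(-r,r+1e-9,st) for dy in np.arange(-r,r+1e-9,st) for yw in yaws)
    o=minimize(f,best[1:],method="Nelder-Mead",options=dict(initial_simplex=np.array(best[1:])+np.array([[0,0,0],[.001,0,0],[0,.001,0],[0,0,.04]]),xatol=1e-5))
    return o.x[:2].round(4),np.degrees(o.x[2]).round(1),round(o.fun,1)
g=tri(S,(254,170),T,(313,194))[0]
g=atz(T,(314,193),.088)
for vw,n in ((([T]),"T"),([S],"S"),([T,S],"TS")): print("hub",n,grid(lambda v:hub(v,vw),g[0],g[1],np.radians(np.arange(-20,70,5))))
# drive top outline (135 x 120, z .055): yaw; shoulder circle z .07 r .036
a=np.linspace(0,2*np.pi,72,endpoint=False);U=np.c_[np.cos(a),np.sin(a)]
def circ(v,views,r,z):
    s=0
    for p in views:
        s+=np.abs((samp(p,pts(U*(r+.002),v[0],v[1],0,z))-samp(p,pts(U*(r-.002),v[0],v[1],0,z))).mean(0)).sum()
    return -s
sh=atz(T,(182,204),.09)
for vw,n in ((([T]),"T"),([S],"S"),([T,S],"TS")): print("shoulder",n,grid(lambda v:circ(v,vw,.036,.07),sh[0],sh[1],[0.]))
q=np.mgrid[-.018:.0181:.001,-.018:.0181:.001].reshape(2,-1).T
A=np.abs(q);cr=((A[:,0]<.004)&(A[:,1]<.013))|((A[:,1]<.004)&(A[:,0]<.013));core=np.hypot(*q.T)<.0045
out=(~cr)&(np.hypot(*q.T)<.016)
def cross(v,views,z=.11):
    s=0
    for p in views:
        b=samp(p,pts(q,*v,z)); w=b.min(1)
        s+=w[cr&~core].mean()-w[out].mean()
    return -s
for vw,n in ((([T]),"T"),([S],"S"),([T,S],"TS")): print("cross",n,grid(lambda v:cross(v,vw),sh[0],sh[1],np.radians(np.arange(-45,45,5))))
E
```

```text
post (array([ 0.53417222, -0.14962254,  0.09478663]), np.float64(0.0060644338518341485))
gear (array([ 0.54853472, -0.23557738,  0.02451137]), np.float64(0.014500825775034304))
shaft (array([0.50077323, 0.21600803, 0.07605406]), np.float64(0.0010292213300441802))
collar (array([0.49930198, 0.2077779 , 0.06944712]), np.float64(0.022557066468485057))
top blue [([303, 180, 24, 27, 368], [313.59, 192.95])]
top orange [([364, 242, 26, 26, 204], [376.2, 254.91]), ([181, 199, 8, 11, 34], [185.06, 204.06]), ([177, 206, 2, 2, 4], [177.5, 206.5])]
side blue [([247, 156, 21, 15, 171], [255.79, 163.32])]
side orange [([292, 139, 19, 10, 110], [300.88, 143.33]), ([264, 226, 13, 7, 54], [269.54, 229.35]), ([302, 154, 4, 1, 4], [303.5, 154.0])]
hub T (array([ 0.5372, -0.2248]), np.float64(24.8), np.float64(-218.8))
hub S (array([ 0.5455, -0.2298]), np.float64(24.7), np.float64(-208.1))
hub TS (array([ 0.5416, -0.2232]), np.float64(26.8), np.float64(-385.3))
shoulder T (array([0.4987, 0.2158]), np.float64(-0.4), np.float64(-22.7))
shoulder S (array([0.5126, 0.2023]), np.float64(-3.3), np.float64(-20.4))
shoulder TS (array([0.4988, 0.2162]), np.float64(-1.1), np.float64(-38.1))
cross T (array([0.4991, 0.2156]), np.float64(-6.9), np.float64(-53.2))
cross S (array([0.496 , 0.2205]), np.float64(-28.1), np.float64(-15.9))
cross TS (array([0.4989, 0.2158]), np.float64(-7.7), np.float64(-60.1))
```

Run:
```python
from h import *
D=pickle.load(open("d0.pkl","rb")); T,S=D["top"],D["side"]
print("disc c",atz(T,(314.5,193),.046), "hub-ish", atz(T,(314.5,193),.088))
# green box
for n,p in(("T",T),("S",S)):
    hsv=cv2.cvtColor(p["img"],cv2.COLOR_BGR2HSV).astype(int)
    m=((abs(hsv[...,0]-70)<15)&(hsv[...,1]>50)&(hsv[...,2]<140)&(hsv[...,2]>70)).astype(np.uint8)
    m=cv2.morphologyEx(m,cv2.MORPH_OPEN,np.ones((3,3)));k,l,s,c=cv2.connectedComponentsWithStats(m);i=[j for j in range(1,k) if 120<c[j][0]<300 and s[j][4]>300]
    for j in i:
        pp=np.argwhere(l==j)[:,::-1].astype(np.float32)
        W=np.array([atz(p,u,.055)[:2] for u in pp],np.float32); r=cv2.minAreaRect(W*1000);print(n,s[j],r)
def sq(h,yaw,x,y,z):
    P=np.array([[h,h],[-h,h],[-h,-h],[h,-h]]);c,s=np.cos(yaw),np.sin(yaw);return np.c_[P@np.array([[c,-s],[s,c]]).T+[x,y],np.full(4,z)]
def ci(r,x,y,z):
    a=np.linspace(0,2*np.pi,40);return np.c_[x+r*np.cos(a),y+r*np.sin(a),a*0+z]
def crop(p,cx,cy,curves):
    s=400/56;im=cv2.resize(p["img"][cy-21:cy+21,cx-28:cx+28],(400,300),interpolation=cv2.INTER_CUBIC)
    for c,col in curves:
        uv=((proj(p,c)-[cx-28,cy-21]+.5)*s).round().astype(np.int32);cv2.polylines(im,[uv],True,col,1)
    return im
gx,gy,yw=.537,-.225,np.radians(25)
G=[(sq(.022,yw,gx,gy,.088),(255,255,255)),(sq(.022,yw,gx,gy,.046),(0,255,255)),(ci(.048,gx,gy,.046),(0,255,0))]
x,y=.4988,.2158
H=[(ci(.036,x,y,.07),(255,255,255)),(ci(.02,x,y,.078),(255,0,0)),(sq(.013/1.414,np.radians(45-5),x,y,.11),(0,255,0))]
cv2.imwrite("pics/ov.png",np.vstack([np.hstack([crop(T,308,194,G),crop(T,182,204,H)]),np.hstack([crop(S,258,168,G),crop(S,270,232,H)])]))
```

```text
disc c [ 0.54403719 -0.23692717  0.046     ] hub-ish [ 0.54238519 -0.2292888   0.088     ]
T [167 183  35  39 736] ((506.6682434082031, 213.96456909179688), (113.4054183959961, 128.28753662109375), 86.31256103515625)
S [247 223  41  24 543] ((508.3507080078125, 221.2798309326172), (113.93247985839844, 130.6450653076172), 89.17683410644531)
```

View pics/ov.png

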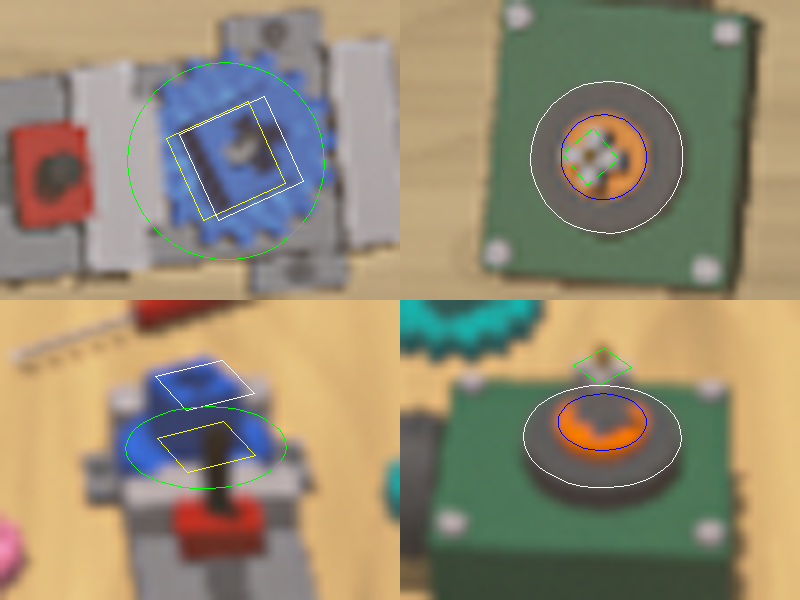

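Run:
```python
from h import *
D=pickle.load(open("d0.pkl","rb")); T,S=D["top"],D["side"]
print("post",tri(S,(259.8,165.2),T,(289.4,195.4)),atz(T,(289.4,195.4),.107),atz(S,(259.8,165.2),.107))
def rot(y): c,s=np.cos(y),np.sin(y);return np.array([[c,-s],[s,c]])
def pts(P,x,y,yaw,z): 
    Q=P@rot(yaw).T+[x,y];return np.c_[Q,np.full(len(Q),z)]
t=np.linspace(-.02,.02,21);h=.022
E=np.vstack([np.c_[t,t*0+h],np.c_[t,t*0-h],np.c_[t*0+h,t],np.c_[t*0-h,t]])
Nn=np.vstack([np.tile(v,(21,1)) for v in ([0,1],[0,-1],[1,0],[-1,0])])
q=np.mgrid[-.02:.0201:.001,-.02:.0201:.001].reshape(2,-1).T
A=np.abs(q);cr=((A[:,0]<.006)&(A[:,1]<.015))|((A[:,1]<.006)&(A[:,0]<.015));out=~cr
def f(v,mode,z=.088):
    s=0
    if "e" in mode:
      for p in [T]*("T" in mode)+[S]*("S" in mode):
        s+=np.abs((samp(p,pts(E+Nn*.002,*v,z))-samp(p,pts(E-Nn*.002,*v,z))).reshape(4,21,3).mean(1)).sum()
    if "c" in mode:   # bore: not blue
      for p in [T]*("T" in mode)+[S]*("S" in mode):
        b=samp(p,pts(q,*v,z));b=b[:,0]-b[:,2]; s+=(b[out].mean()-b[cr].mean())*3
    return -s
for m in ["eT","eS","eTS","cT","cS","cTS","ecTS"]:
    b=min((f((x,y,w),m),x,y,w) for x in np.arange(.538,.551,.001) for y in np.arange(-.237,-.224,.001) for w in np.radians(np.arange(15,40,2.5)))
    print(m,np.round(b[1:3],4),np.degrees(b[3]).round(1),round(b[0],1))
# vise yaw: lines in top view via edges of bright jaw strips
g=cv2.cvtColor(T["img"],cv2.COLOR_BGR2GRAY)
ls=cv2.createLineSegmentDetector().detect(cv2.resize(g[165:225,255:350],None,fx=4,fy=4,interpolation=cv2.INTER_CUBIC))[0][:,0]/4+[255,165,255,165]
for l in ls:
    a,b=atz(T,l[:2],.044),atz(T,l[2:],.044);d=b-a
    if np.hypot(*d[:2])>.045: print(np.round(a[:2],3),np.round(b[:2],3),((np.degrees(np.arctan2(d[1],d[0]))+45)%90-45).round(1))
```

```text
post (array([ 0.53135161, -0.14337377,  0.10221034]), np.float64(0.0029765853080039846)) [ 0.53268835 -0.14286527  0.107     ] [ 0.52982046 -0.13505532  0.107     ]
eT [ 0.538 -0.225] 25.0 -210.6
eS [ 0.544 -0.23 ] 27.5 -207.8
eTS [ 0.545 -0.23 ] 27.5 -384.8
cT [ 0.543 -0.231] 27.5 -194.8
cS [ 0.544 -0.228] 25.0 -26.6
cTS [ 0.544 -0.231] 27.5 -213.9
ecTS [ 0.545 -0.23 ] 27.5 -587.7
[ 0.504 -0.067] [ 0.566 -0.06 ] 5.9
```

```bash
cat >> h.py <<'E'
from bench import bot
from scipy.spatial.transform import Rotation as Ro
def att(deg):
    a=np.radians(deg);y=[np.cos(a),np.sin(a),0];x=[-np.sin(a),np.cos(a),0]
    return Ro.from_matrix(np.array([x,y,[0,0,-1]]).T).as_rotvec()
def best(pos,deg):   # choose half-turn with least joint travel
    q0=bot.get_state()["joint_pos"];c=[(np.abs(q-q0).max(),d) for d in (deg,deg+180,deg-180) if (q:=bot.ik(pos,att(d))) is not None]
    return min(c)[1]
def st(msg=""):
    s=bot.get_state();print(msg,"t",round(s["clock"],1),"pos",s["eef_pos"].round(4),"gap",round(s["finger_gap"],4),"gf",round(s["grip_force"],1),"F",s["ft_force"].round(1),"M",s["torque"].round(2),"q6",s["joint_pos"][5].round(2));return s
E
python3 - <<'E'
from h import *
P=np.array([.533,-.142]);d=best([*P,.2],6)
bot.move_pose([*P,.16],att(d));st(d)
bot.servo_line([*P,.094],feed=.12,stop_force=10);st("down")
bot.grip(0.0);st("grip")
v=np.array([-np.sin(np.radians(6)),np.cos(np.radians(6))])
print(bot.servo_line([*(P+.038*v),.094],feed=.06,stop_force=40));st("slid")
bot.grip(.06)
bot.servo_line([*(P+.038*v),.18],feed=.2);st("up")
p=bot.capture("top");cv2.imwrite("pics/o.png",np.hstack([cv2.resize(q["img"][b:b+63,a:a+56],(400,450),interpolation=cv2.INTER_CUBIC) for q,a,b in((p,280,163),(bot.capture("side"),230,140))]))
E
```

```text
6 t 4.0 pos [ 0.533  -0.143   0.1602] gap 0.0932 gf 0.0 F [-0.7 -0.4  0.4] M [-0.08 -0.16 -0.01] q6 -0.57
down t 4.7 pos [ 0.5333 -0.1425  0.0944] gap 0.0928 gf 0.0 F [ 1.   0.5 -0.2] M [-0.05 -0.1  -0.09] q6 -0.57
grip t 5.8 pos [ 0.5297 -0.1422  0.0938] gap 0.0175 gf 30.0 F [-10.   -2.9   6.2] M [-0.48  1.61  0.08] q6 -0.57
False
slid t 6.6 pos [ 0.5254 -0.1041  0.0938] gap 0.0177 gf 30.0 F [-13.2  -1.9   8.2] M [-0.34  1.63  0.04] q6 -0.51
up t 8.0 pos [ 0.5286 -0.104   0.1794] gap 0.0599 gf 0.0 F [-0.7 -0.5  0.3] M [-0.03 -0.08 -0.06] q6 -0.51
```

View pics/o.png

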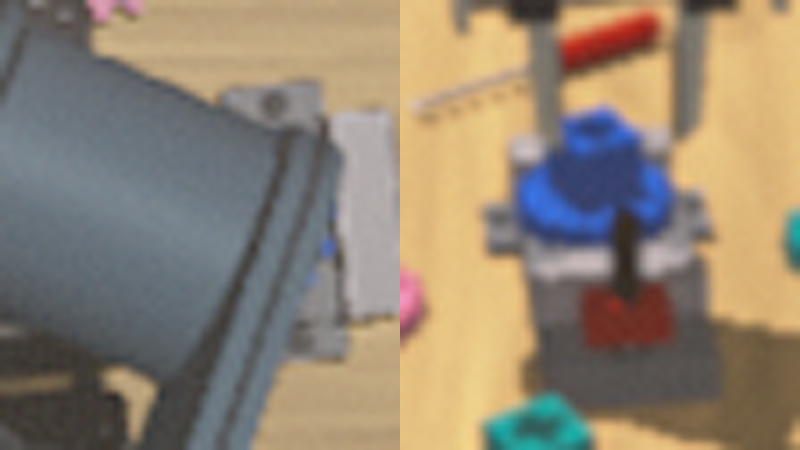

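Run:
```python
from h import *
G=np.array([.5425,-.231])
bot.grip(.078)
d=best([*G,.13],27)
bot.move_pose([*G,.14],att(d));st(d)
print(bot.servo_line([*G,.085],feed=.12,stop_force=8));st("down")
bot.grip(0.02);s=st("gripA")
GA=s["eef_pos"][:2]
bot.grip(.075)
bot.servo_line([*G,.125],feed=.15)
# move only along A's closing axis to where A ended
u=np.array([np.cos(np.radians(27)),np.sin(np.radians(27))]);G2=G+u*((GA-G)@u)
d=best([*G2,.125],117)
bot.move_pose([*G2,.125],att(d));st(d)
print(bot.servo_line([*G2,.083],feed=.12,stop_force=8));st("down")
bot.grip(0.02);s=st("gripB")
```

```text
27 t 9.3 pos [ 0.5422 -0.2312  0.1396] gap 0.0781 gf 0.0 F [0.3 0.2 0.2] M [-0.02 -0.15  0.01] q6 -1.06
False
down t 9.9 pos [ 0.543  -0.2305  0.0856] gap 0.0779 gf 0.0 F [ 0.1 -0.4  0. ] M [-0.01 -0.13  0.07] q6 -1.06
gripA t 10.5 pos [ 0.5427 -0.2311  0.0852] gap 0.044 gf 30.0 F [0.2 0.1 2.1] M [ 0.03 -0.12 -0.02] q6 -1.06
117 t 13.0 pos [ 0.5423 -0.2308  0.1244] gap 0.0751 gf 0.0 F [ 1.5 -0.1 -0.6] M [ 0.1  -0.16 -0.01] q6 -2.63
False
down t 13.5 pos [ 0.5426 -0.2309  0.0829] gap 0.0745 gf 0.0 F [-0.4  0.1  0.3] M [ 0.01 -0.17  0.05] q6 -2.63
gripB t 14.1 pos [ 0.5429 -0.2312  0.0835] gap 0.0438 gf 30.0 F [ 0.  -0.5  2.8] M [ 0.07 -0.08  0.04] q6 -2.63
```

Run:
```python
from h import *
bot.servo_line([.5427,-.2311,.15],feed=.12);st("lift")
bot.servo_line([.5427,-.2311,.23],feed=.2)
X=[.4988,.2158]
d=best([*X,.23],85.5)
bot.move_pose([*X,.23],att(d));st(d)
bot.servo_line([*X,.185],feed=.15);st("above")
p=bot.capture("side");t=bot.capture("top")
cv2.imwrite("pics/a.png",np.hstack([cv2.resize(q["img"][b:b+63,a:a+56],(400,450),interpolation=cv2.INTER_CUBIC) for q,a,b in((t,154,173),(p,242,195))]))
```

```text
lift t 14.8 pos [ 0.5421 -0.2306  0.1491] gap 0.0433 gf 30.0 F [-0.   0.6 -3.9] M [ 0.13 -0.1   0.01] q6 -2.63
85.5 t 17.1 pos [0.4991 0.2151 0.2296] gap 0.0438 gf 30.0 F [-0.3 -0.1 -2.8] M [ 0.01 -0.11  0.01] q6 -1.29
above t 17.5 pos [0.4991 0.2152 0.1849] gap 0.0442 gf 30.0 F [ 0.3 -0.4 -1.8] M [ 0.05 -0.17  0.02] q6 -1.29
```

View pics/a.png

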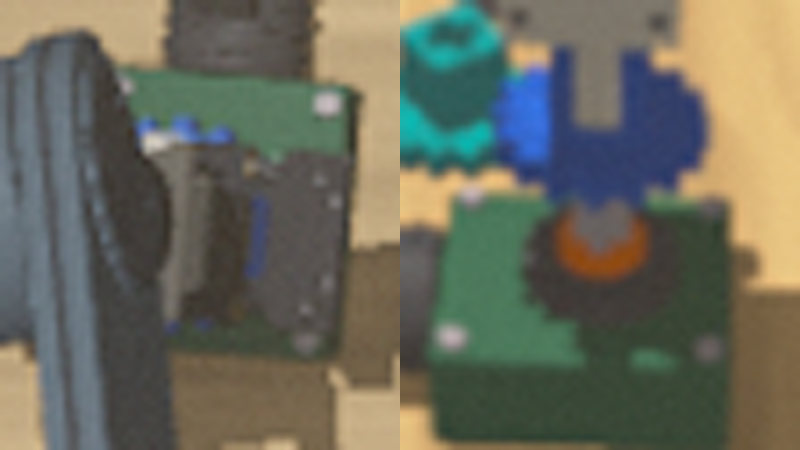

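The gear is in hand, level and centred over the shaft: the gear is at about column 242+600/7≈327 of the composite, with the shaft directly below its centre. I'll descend under force guard.

Run:
```python
from h import *
X=[.4988,.2158]
for z in (.170,.155,.140):
    h=bot.servo_line([*X,z],feed=.05,stop_force=6);st(h)
    if h: break
```

```text
False t 18.1 pos [0.4985 0.2158 0.1696] gap 0.0438 gf 30.0 F [-0.6  0.2 -4.2] M [ 0.02 -0.16  0.02] q6 -1.29
False t 18.5 pos [0.4985 0.2157 0.1545] gap 0.0435 gf 30.0 F [-0.   0.1 -2.7] M [ 0.05 -0.13  0.02] q6 -1.29
False t 18.9 pos [0.4985 0.2157 0.1396] gap 0.0437 gf 30.0 F [-0.2 -0.6 -3.5] M [-0.02 -0.18  0.02] q6 -1.29
```

Run:
```python
from h import *
X=[.4988,.2158];z=.128
bot.servo_line([*X,z],feed=.03,stop_force=35);s=st("c")
while s["ft_force"][2]<19 and z>.108:
    z-=.002;bot.servo_line([*X,z],feed=.02,stop_force=30);s=st(round(z,3))
bot.dwell(.5);st("hold")
p=bot.capture("side");cv2.imwrite("pics/h.png",cv2.resize(p["img"][200:263,242:312],(700,630))[:600])
```

```text
c t 19.5 pos [0.4993 0.2159 0.1287] gap 0.0441 gf 30.0 F [0.1 0.2 4.2] M [ 0.03 -0.04  0.03] q6 -1.29
0.126 t 19.8 pos [0.4993 0.2159 0.1267] gap 0.0438 gf 30.0 F [-0.3 -0.6  5.8] M [0.03 0.02 0.03] q6 -1.29
0.124 t 20.0 pos [0.4993 0.2159 0.1249] gap 0.0438 gf 30.0 F [-1.2 -0.1  7.5] M [ 0.    0.11 -0.01] q6 -1.29
0.122 t 20.2 pos [0.4993 0.2159 0.1233] gap 0.0434 gf 30.0 F [-1.  -0.8 10.2] M [-0.09  0.27  0.06] q6 -1.29
0.12 t 20.5 pos [0.4995 0.2159 0.1232] gap 0.0439 gf 30.0 F [-5.8 -1.6 22.8] M [-0.39  1.01  0.08] q6 -1.29
hold t 21.0 pos [0.4994 0.2159 0.1232] gap 0.0434 gf 30.0 F [-6.  -1.9 23.7] M [-0.45  1.05  0.05] q6 -1.29
```

View pics/h.png

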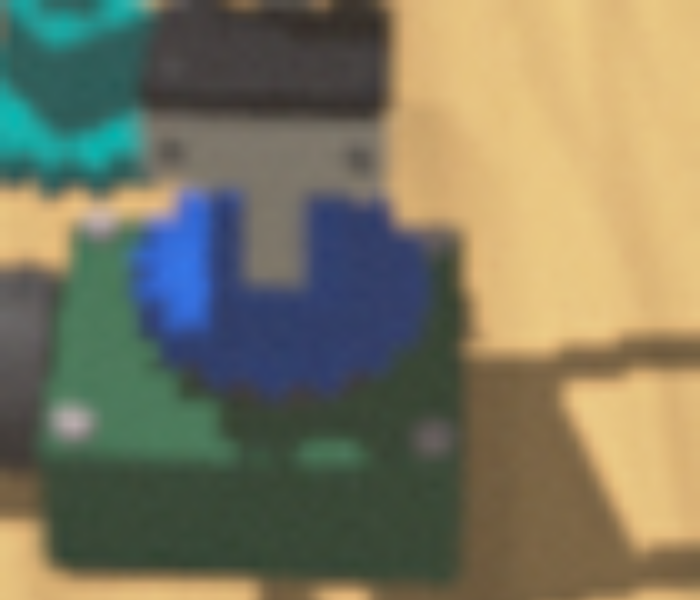

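The gear is seated on the shoulder: the arm hit a hard stop at z = 0.1232, where 0.1235 was predicted. The hand is pressing with about 24 N, above the 13 N spring, so I'm handing in.

```bash
python3 -c "
from bench import bot
print(bot.sign_off())"
```

```text
the job is handed in; nothing more can be done
None
```

I opened the vise jaw about 38 mm, lifted the blue gear out and meshed it hub up on the splined shaft; it was handed in at about 21 s, still gripped and pressed home against the collar with about 24 N.

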